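# Key test on a circuit-board fixture

## Robot

A 6-joint arm with a two-finger parallel gripper is mounted at the origin on the work surface. World frame = base frame: x ahead of the robot, y to its left, z up, the work surface at z = 0. Lengths are in m, angles in rad, forces in N, time in s.
With the tool pointing down it reaches from about 0.35 to 0.85 m from the base axis. Payload 8.1 kg.
Tool frame: the origin (TCP) lies between the finger pads; the fingertips stand 19 mm ahead of it and the grasp point (between the pads) is the TCP; z points along the fingers, y is the direction in which the jaws open and shut (so a half turn about z gives the same grasp; the last joint's range is limited). The gripper opens to 85 mm and grips with 20 to 120 N. Pads are 22 mm wide; open, the fingers measure 114 mm over their backs; the gripper's body (76 mm by 85 mm) begins 54 mm behind the grasp point. The pads swing forward as they close: fully open they stand 13 mm farther back than shut.
Start: joints at [-1.222, 0.13, 1.488, -0, 1.523, -0.085], TCP at [0.252, -0.544, 0.25] pointing down, gripper open.
Joint ranges: [-2.96, 2.96], [-0.89, 2.26], [0.02, 2.5], [-1.34, 4.48], [0, 2.73], [-2.66, 2.66]. Speed limits (rad/s): [2.39, 2.39, 2.79, 3.14, 3.14, 3.14].

## Interface

Orientations are given as a 3x3 rotation matrix whose columns are the frame's x, y, z axes.
In Python, from workcell import get_obs, grab_frame, sign_off, find_in, regions_of gives the robot as it stands.
- The arm moves only by the shell command python3 -m inch 'ROWS' [OPENING] [FORCE]. ROWS is text: rows parted by semicolons, each of 4 numbers parted by spaces: the shift along the tool's x, y, z in units of 40 mm (1.0 is 40 mm), then the turn about the tool's z in units of 5 degrees (1.0 is 5 degrees). In form: dx dy dz roll; .... A call has 1 to 20 rows; each row shifts and turns the commanded pose from where the row before left it, along the tool's axes as they then stand; what a row does not reach is not made up. A row lasts 1/12 s, in which the tool goes at most 41.7 mm and 7.16 degrees, less where a joint would pass 70% of its speed; a pose out of reach is approached as far as the arm can. A call is refused whole if a number of a shift passes 1 or a number of a turn 1, either way. A call with a gripper value outside its range is refused whole. OPENING is the opening, from 0 (shut) to 1 (fully open), set as the call begins (- or left out, the last holds). The fingers move at their own pace and stop on an object; FORCE is the grip in N (left out, the last holds). Time passes only in rows, so rows that do not move let the fingers close. It gives the time, the measured TCP pose, the force and the opening at its end, in the units of the state.
- get_obs(): the state, without advancing time (a new reading comes with each control period).
- grab_frame(name): name is "scene" or "top" or "wrist"; returns a dict with "frame" (384x512x3 uint8, red, green, blue), "range_z" (384x512 float32, m along the optical axis (not along the pixel's ray), 0 where there is no reading), "fx", "fy", "cx", "cy" (pixels), "T" (4x4, takes a point from camera to world coordinates); the wrist camera has in their place "T_tool_cam" (4x4, takes a point from camera to tool coordinates, whose origin is the TCP and whose axes are the flange's). Camera axes: x right, y down, z forward; pixel columns grow to the right and rows downward; lengths in m; the calibration is good to about 2 mm. A picture is of the moment at which its call begins: read the wrist's pose just before it.
- sign_off(): hands the job in, once; it reports no verdict.
Trained networks look in a picture, given as the dict that the camera call returned (one of the last four; its "shot" number tells which), for a name from the list of things; names that differ only in an ending like _2 or _b are one class to them, and where a whole thing is asked for, a point or a joint stands for the part that bears it (a point fixed in the world has none). Each returns a list of dicts, best first, with "score" (0 to 1); they miss things now and then, are a little off and sometimes report something else, mostly with a low value. They report only what shows in the picture. A call takes as long as a camera call. They do not tell look-alikes from the thing itself.
- find_in(picture, label): "xy" ([column, row] as shares, 0 to 1, of the picture: columns of its width, rows of its height, amid what is visible of it).
- regions_of(picture, label): "region" (384x512 bool, what is visible of it) and "xy" ([column, row] as shares, 0 to 1, of the picture: columns of its width, rows of its height, amid what is visible of it).
The state is a dict: "time": time; "q": joint angles; "qvel": joint speeds; "joint_torque": joint torques, N m; "position": TCP position; "tcp_rot": TCP orientation; "ft_force": force on the tool from outside, world axes, zero at the start; "torque": the same for the moment, N m; "opening": finger opening in m.
Only numpy, scipy, OpenCV 4.12 (cv2) and the standard library are available. Lean on these libraries where they do the work, as an engineer would, in place of code of your own. Each camera call takes 0.05 s, during which the arm holds its last target.

## Task

Run the key test on the boards in the fixture: with a fingertip, gently press down the red key, then the yellow key, then the blue key, so that each one stays down, and finally press the green store button on the tester and let it come back up. Leave the white key up, do not lift any board or shift it out of its nest, and leave everything else on the bench where it is.

Things in the scene. Friction and masses are not known exactly. Their poses are not given: they have to be found in the camera images.
- fixture: fixed aluminium test fixture, 80 (x) x 290 (y) x 24 mm high, with four square open-topped nests in a row along its y axis, 68 mm apart (y = -102, -34, 34, 102 mm), 1.5 mm of play round each board. Origin: centre of its underside.
- board_red: small loose circuit board on a black carrier, 50 x 50 mm, 15 mm thick, about 100 to 170 g, seated in one of the four nests (any of them), to be tested. In its middle a grey 26 x 26 mm key housing, its top 28 mm above the board's underside, with a round red key. Origin: centre of the board's underside, z up.
- key_red_top (a point): centre of the flat top face of the round red key, 22 mm diameter; the key stands 15 mm out of its housing and its top is 57.5 mm above the bench when up; the point moves down with the key.
- key_red (a joint): downward latched travel of the red key, m: 0 = up (as at the start), 0.008 = bottomed. It stays where it is left and does not spring back; moving it takes about 3.5 N all the way. Counts as down from 0.005 on. Once bottomed, the sprung cap gives up to 6 mm more, its force rising to about 12 N, then is hard; on release the cap springs back by that much.
- board_yellow: small loose circuit board on a black carrier, 50 x 50 mm, 15 mm thick, about 100 to 170 g, seated in one of the four nests (any of them), to be tested. In its middle a grey 26 x 26 mm key housing, its top 28 mm above the board's underside, with a round yellow key. Origin: centre of the board's underside, z up.
- key_yellow_top (a point): centre of the flat top face of the round yellow key, 22 mm diameter; the key stands 15 mm out of its housing and its top is 57.5 mm above the bench when up; the point moves down with the key.
- key_yellow (a joint): downward latched travel of the yellow key, m: 0 = up (as at the start), 0.008 = bottomed. It stays where it is left and does not spring back; moving it takes about 3.5 N all the way. Counts as down from 0.005 on. Once bottomed, the sprung cap gives up to 6 mm more, its force rising to about 12 N, then is hard; on release the cap springs back by that much.
- board_blue: small loose circuit board on a black carrier, 50 x 50 mm, 15 mm thick, about 100 to 170 g, seated in one of the four nests (any of them), to be tested. In its middle a grey 26 x 26 mm key housing, its top 28 mm above the board's underside, with a round blue key. Origin: centre of the board's underside, z up.
- key_blue_top (a point): centre of the flat top face of the round blue key, 22 mm diameter; the key stands 15 mm out of its housing and its top is 57.5 mm above the bench when up; the point moves down with the key.
- key_blue (a joint): downward latched travel of the blue key, m: 0 = up (as at the start), 0.008 = bottomed. It stays where it is left and does not spring back; moving it takes about 3.5 N all the way. Counts as down from 0.005 on. Once bottomed, the sprung cap gives up to 6 mm more, its force rising to about 12 N, then is hard; on release the cap springs back by that much.
- board_white: small loose circuit board on a black carrier, 50 x 50 mm, 15 mm thick, about 100 to 170 g, seated in one of the four nests (any of them), already tested, to be left alone. In its middle a grey 26 x 26 mm key housing, its top 28 mm above the board's underside, with a round white key. Origin: centre of the board's underside, z up.
- key_white_top (a point): centre of the flat top face of the round white key, 22 mm diameter; the key stands 15 mm out of its housing and its top is 57.5 mm above the bench when up; the point moves down with the key.
- key_white (a joint): downward latched travel of the white key, m: 0 = up (as at the start), 0.008 = bottomed. It stays where it is left and does not spring back; moving it takes about 3.5 N all the way. Counts as down from 0.005 on. Once bottomed, the sprung cap gives up to 6 mm more, its force rising to about 12 N, then is hard; on release the cap springs back by that much.
- tester: fixed grey tester box with a black top, 80 x 80 x 40 mm high, beyond the fixture. Origin: centre of its underside.
- store_top (a point): centre of the top face of the round green store button on the tester, 28 mm diameter, 6 mm to the -x side of the tester's middle; 61.5 mm above the bench when up.
- store (a joint): downward travel of the store button, m: 0 = up, 0.012 = bottomed. A spring returns it: 1.8 N to start, 4.2 N at 0.004, from where on it counts as pressed, 9 N at the bottom.
- spool: loose red spool standing on end, 52 mm diameter, 40 mm high, a bystander. Origin: centre of its underside.
- jar: loose amber jar with black cap, 42 mm diameter, 45 mm high, a bystander. Origin: centre of its underside.
- screwdriver: loose orange-handled screwdriver lying flat, 160 mm long, a bystander. Origin: about the middle of its length, on the underside.
- tweezers: loose steel tweezers lying flat, 125 mm long, 8 mm high, a bystander. Origin: about the middle, on the underside.
- dish: loose open steel dish, 76 mm diameter, 18 mm high, a bystander. Origin: centre of its underside.
There are look-alikes about, which are no part of the job. Leave any turquoise look-alike of the tester alone.

How it is judged:
On the way, in this order (a step that is already met when the one before it is completed fails the run):
1. the red key is down (value of joint key_red above 0.005 m), for 0.1 s.
2. the yellow key is down (value of joint key_yellow above 0.005 m), for 0.1 s.
3. the blue key is down (value of joint key_blue above 0.005 m), for 0.1 s.
4. the green store button is pressed (value of joint store above 0.004 m), for 0.05 s.
At the end, for the whole second after the job is handed in: Red, yellow and blue keys at least 5 mm down, white key and store button up (under 2 mm), all four boards at rest, level (0.08 rad) and within 6 mm of where they began; spool, jar, screwdriver, tweezers and dish within 15 mm of where they began (value of joint each of key_red, key_yellow, key_blue above 0.005 m and value of joint each of key_white, store below 0.002 m and distance of each of board_red, board_yellow, board_blue, board_white from where it was at the start of the episode below 0.006 m and angle between each of board_red, board_yellow, board_blue, board_white's own z axis and vertical below 0.08 rad and linear speed of each of board_red, board_yellow, board_blue, board_white below 0.02 m/s and distance of each of spool, jar, screwdriver, tweezers, dish from where it was at the start of the episode below 0.015 m); the robot touches nothing.
It fails at once if a key or the store button is pressed (over 2 mm) before the one named before it is down (5 mm) ((value of joint key_yellow above 0.002 m and value of joint key_red below 0.005 m) or (value of joint key_blue above 0.002 m and value of joint key_yellow below 0.005 m) or (value of joint store above 0.002 m and value of joint key_blue below 0.005 m)).
It fails at once if the white key is pressed (more than 2 mm) (value of joint key_white above 0.002 m).
It fails at once if a key, its board or the store button is pressed hard (over 20 N) (contact force between the fingers and board_red above 20 N or contact force between the fingers and board_yellow above 20 N or contact force between the fingers and board_blue above 20 N or contact force between the fingers and board_white above 20 N or contact force between the fingers and tester above 20 N).
It fails at once if a board is lifted, carried or shifted in its nest by more than 6 mm (distance of any of board_red, board_yellow, board_blue, board_white from where it was at the start of the episode above 0.006 m).
It fails at once if a bystander is moved by more than 15 mm (distance of any of spool, jar, screwdriver, tweezers, dish from where it was at the start of the episode above 0.015 m).
It also fails if it takes over 51 s, if anything falls off the work surface, if the arm or the gripper's body presses on something with over 40 N, if the wrist force passes 120 N, or if a joint passes its speed limit or range.

## Working session

There is one attempt and no reset: what is moved stays moved. The work goes in short steps, Python scripts to look and compute and a shell command to move; the robot and the scene stay as the last step left them, time stands still between calls to the robot, and variables do not carry over. Pictures are saved under pics/ and viewed, and the job is handed in when it is done.

```bash
mkdir -p pics; ls
cat > h.py <<'E'
import numpy as np,cv2
from workcell import *
def world(p,u,v,T=None):
    T=p["T"] if T is None else T
    z=p["range_z"][int(round(v)),int(round(u))]
    return (T@np.array([(u-p["cx"])/p["fx"]*z,(v-p["cy"])/p["fy"]*z,z,1]))[:3]
def cloud(p,T=None):
    T=p["T"] if T is None else T
    v,u=np.mgrid[:384,:512];z=p["range_z"]
    P=np.stack([(u-p["cx"])/p["fx"]*z,(v-p["cy"])/p["fy"]*z,z],-1)
    return P@T[:3,:3].T+T[:3,3]
def save(p,n): cv2.imwrite("pics/"+n,cv2.cvtColor(p["frame"],cv2.COLOR_RGB2BGR))
E
python3 - <<'E'
from h import *
o=get_obs();print(o["time"],o["position"],o["tcp_rot"],o["opening"])
t=grab_frame("top");s=grab_frame("scene")
save(t,"t1.png");save(s,"s1.png")
for n in ["key_red_top","key_yellow_top","key_blue_top","key_white_top","store_top","tester","board_red","fixture","spool","jar","screwdriver","tweezers","dish"]:
    for r in regions_of(t,n)[:3]:
        m=r["region"];C=cloud(t)[m&(t["range_z"]>0)]
        print(n,round(r["score"],2),np.round(np.array(r["xy"])*[512,384]),np.round(np.median(C,0),4) if len(C) else None, m.sum(), np.round(np.percentile(C[:,2],95),4) if len(C) else None)
E
```

```text
pics
0.0 [ 0.25202134 -0.54394256  0.24924542] [[ 9.07390268e-01  4.20288602e-01 -6.26043498e-04]
 [ 4.20289041e-01 -9.07388665e-01  1.71261525e-03]
 [ 1.51727897e-04 -1.81712963e-03 -9.99998338e-01]] 0.08528133233603634
key_red_top 0.48 [229. 214.] [0.4975 0.1076 0.0562] 43 0.0603
key_yellow_top 0.46 [202. 216.] [0.4933 0.1743 0.0558] 37 0.0595
key_blue_top 0.55 [248. 213.] [0.5017 0.0409 0.0567] 37 0.0585
key_white_top 0.53 [268. 210.] [ 0.5062 -0.0258  0.056 ] 27 0.0589
key_white_top 0.18 [278. 163.] [ 0.6678 -0.0548  0.0392] 667 0.0593
store_top 0.57 [231. 212.] [0.4952 0.1064 0.0294] 257 0.0568
store_top 0.5 [281. 158.] [ 0.6684 -0.0527  0.0592] 70 0.063
store_top 0.47 [327. 238.] [ 0.4244 -0.1845  0.0606] 67 0.0637
tester 0.86 [282. 162.] [ 0.6691 -0.0531  0.0389] 715 0.059
tester 0.79 [323. 236.] [ 0.43   -0.1818  0.0401] 751 0.0605
board_red 0.74 [280. 159.] [ 0.6692 -0.0525  0.0599] 44 0.063
board_red 0.54 [229. 212.] [0.4971 0.1056 0.0288] 281 0.0567
fixture 0.91 [236. 216.] [0.4934 0.0762 0.0203] 1116 0.0255
spool 0.62 [270. 211.] [ 0.5048 -0.027   0.0292] 263 0.0565
spool 0.61 [181. 153.] [0.6872 0.2568 0.0381] 259 0.0416
jar 0.68 [349. 160.] [ 0.6778 -0.2721  0.0417] 160 0.0467
screwdriver 0.49 [152. 248.] [0.3902 0.3379 0.0224] 201 0.0268
tweezers 0.57 [362. 222.] [ 0.4831 -0.3228  0.0042] 81 0.0092
dish 0.62 [144. 159.] [0.6628 0.3893 0.0107] 389 0.0181
dish 0.55 [208. 214.] [0.4906 0.1734 0.0294] 266 0.0568
```

Run:
```python
import cv2
t=cv2.imread("pics/t1.png");cv2.imwrite("pics/t1c.png",cv2.resize(t[130:270,130:380],None,fx=3.2,fy=3.2,interpolation=cv2.INTER_CUBIC))
```

```text
(no output)
```

View pics/t1c.png

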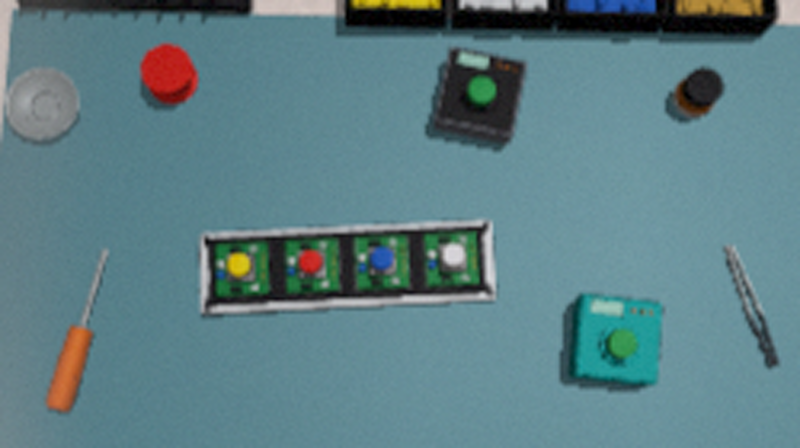

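View pics/s1.png

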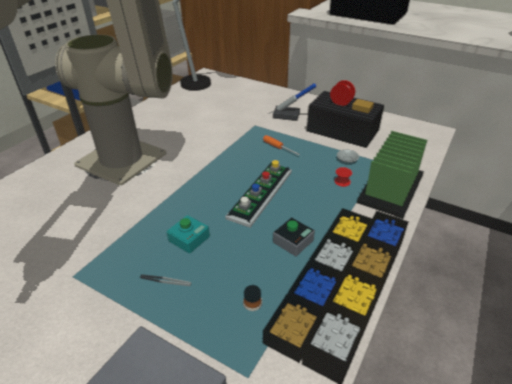

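The row from +y to -y is yellow, red, blue, white. The green button on the black-topped tester is at about (0.668, -0.053), and the turquoise look-alike is at (0.43, -0.18). I'll shut the gripper and go above red.

```bash
python3 -m inch '0.3 -0.3 0 0;0.6 -0.59 0 0;0.62 -0.61 0 0;0.62 -0.61 0 0;0.62 -0.61 0 0;0.62 -0.61 0 0;0.62 -0.61 0 0;0.62 -0.61 0 0;0.62 -0.61 0 0;0.62 -0.61 0 0;0.62 -0.61 0 0;0.62 -0.61 0 0;0.62 -0.61 0 0;0.62 -0.61 0 0;0.62 -0.61 0 0;0.62 -0.61 0 0;0.62 -0.61 0 0;0.62 -0.61 0 0;0.6 -0.59 0 0;0.3 -0.3 0 0' 0 20
python3 -m inch '0.2 -0.2 0 0;0 0 0 0;0 0 0 0;0 0 0 0'
cat > look.py <<'E'
from h import *
import sys
o=get_obs();w=grab_frame("wrist");save(w,sys.argv[1])
T=np.eye(4);T[:3,:3]=o["tcp_rot"];T[:3,3]=o["position"]
T=T@w["T_tool_cam"];C=cloud(w,T)
print(o["time"],o["position"],o["ft_force"],o["opening"]);print(np.round(o["tcp_rot"],3).tolist())
hsv=cv2.cvtColor(w["frame"],cv2.COLOR_RGB2HSV)
R=o["tcp_rot"]
for n in sys.argv[2:]:
    for r in regions_of(w,n)[:3]:
        m=r["region"]&(w["range_z"]>0)
        if m.sum()<5: continue
        c=C[m];zt=np.percentile(c[:,2],90);k=c[c[:,2]>zt-0.006]
        p=(k.min(0)+k.max(0))/2;d=R.T@(p-o["position"])/0.04
        print(n,round(r["score"],2),np.round(np.array(r["xy"])*[512,384]),"mean",np.round(k.mean(0),4),"mid",np.round(p,4),"hue",np.median(hsv[m],0),m.sum(),"d units",np.round(R.T@(k.mean(0)-o["position"])/0.04,3))
E
python3 look.py w1.png key_red_top key_yellow_top key_blue_top key_white_top store_top
```

```text
time: 2.42
position: [0.4842, 0.0748, 0.2505]
tcp_rot: [[0.907, 0.422, 0.001], [0.422, -0.907, 0.001], [0.001, -0.001, -1.0]]
ft_force: [1.1, -0.5, 0.9]
opening: -0.0003
time: 2.75
position: [0.4873, 0.0811, 0.2503]
tcp_rot: [[0.908, 0.42, -0.0], [0.42, -0.908, -0.001], [-0.0, 0.0, -1.0]]
ft_force: [0.1, -0.1, -0.4]
opening: 0.0002
2.75 [0.48727773 0.08111229 0.25027378] [ 0.05986268 -0.13319199 -0.36696014] 0.0001680087339943987
[[0.908, 0.42, -0.0], [0.42, -0.908, -0.001], [-0.0, 0.0, -1.0]]
key_red_top 0.85 [241. 149.] mean [0.5029 0.1075 0.0575] mid [0.5027 0.1075 0.0563] hue [  1. 185. 218.] 338 d units [ 0.634 -0.437  4.82 ]
key_yellow_top 0.96 [179. 127.] mean [0.4982 0.1748 0.0573] mid [0.498  0.1751 0.0561] hue [ 26. 168. 236.] 397 d units [ 1.233 -2.014  4.822]
key_yellow_top 0.39 [238. 147.] mean [0.503  0.1079 0.0575] mid [0.5027 0.1078 0.0563] hue [  1. 185. 219.] 315 d units [ 0.64  -0.444  4.82 ]
key_blue_top 0.56 [296. 172.] mean [0.5076 0.0405 0.0575] mid [0.5073 0.0401 0.0561] hue [110. 177. 196.] 339 d units [0.037 1.132 4.82 ]
key_white_top 0.75 [348. 192.] mean [ 0.5119 -0.0269  0.0575] mid [ 0.5117 -0.0277  0.0562] hue [ 23.   5. 230.] 387 d units [-0.573  2.708  4.822]
key_white_top 0.42 [460.  58.] mean [ 0.6729 -0.0531  0.0612] mid [ 0.6731 -0.0538  0.0602] hue [ 68. 141. 161.] 920 d units [2.807 4.992 4.726]
store_top 0.96 [427. 297.] mean [ 0.4315 -0.1838  0.0624] mid [ 0.4309 -0.185   0.0614] hue [ 68. 151. 152.] 448 d units [-4.045  5.424  4.701]
store_top 0.64 [462.  61.] mean [ 0.6731 -0.0529  0.0613] mid [ 0.6731 -0.0538  0.0602] hue [ 68. 141. 162.] 858 d units [2.812 4.989 4.726]
```

View pics/w1.png

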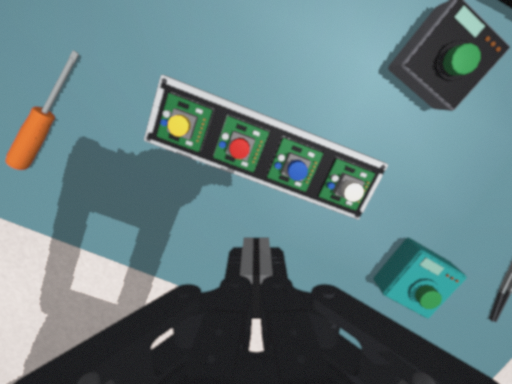

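The wrist picture shows the keys at yellow (179,127), red (239,148), blue (297,170) and white (352,190). The store button is at (462,60). I'll go above red with the tip about 25 mm clear.

```bash
python3 -m inch '0.3 -0.2 0.3 0;0.33 -0.24 0.6 0;0 0 0.8 0;0 0 0.8 0;0 0 0.6 0;0 0 0.3 0;0 0 0.2 0;0 0 0 0;0 0 0 0;0 0 0 0'
python3 look.py w2.png key_red_top key_yellow_top key_blue_top
```

```text
time: 3.88
position: [0.5044, 0.1087, 0.1083]
tcp_rot: [[0.907, 0.42, 0.003], [0.42, -0.907, 0.0], [0.003, 0.001, -1.0]]
ft_force: [0.3, 0.1, 0.4]
opening: 0.0002
3.8833 [0.5043894  0.10872783 0.10834045] [0.33119211 0.0543896  0.43299515] 0.00017222906222621448
[[0.907, 0.42, 0.003], [0.42, -0.907, 0.0], [0.003, 0.001, -1.0]]
key_red_top 0.68 [255. 223.] mean [0.5054 0.1092 0.0573] mid [0.5042 0.108  0.056 ] hue [  1. 191. 160.] 795 d units [ 2.300e-02 -1.000e-03  1.276e+00]
key_yellow_top 0.72 [159. 190.] mean [0.4991 0.175  0.0573] mid [0.4981 0.1753 0.056 ] hue [ 23. 173. 193.] 1165 d units [ 0.571 -1.561  1.277]
key_blue_top 0.75 [350. 259.] mean [0.5083 0.0412 0.0573] mid [0.5076 0.0405 0.0561] hue [110. 183. 215.] 1005 d units [-0.624  1.572  1.275]
```

View pics/w2.png

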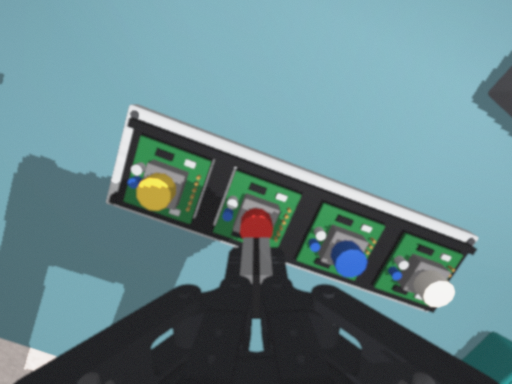

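The tip lies over red, 32 mm above it. I'll approach, then press in small steps.

```bash
python3 -m inch '0 0 0.3 0;0 0 0.25 0;0 0 0.15 0;0 0 0 0;0 0 0 0'
python3 -m inch '0 0 0.06 0;0 0 0.06 0;0 0 0.06 0;0 0 0 0;0 0 0 0;0 0 0 0'
```

```text
time: 4.5
position: [0.5022, 0.1086, 0.0773]
tcp_rot: [[0.907, 0.42, -0.002], [0.42, -0.907, -0.0], [-0.002, -0.001, -1.0]]
ft_force: [0.2, 0.6, -0.5]
opening: 0.0003
time: 5.0
position: [0.5031, 0.1087, 0.0712]
tcp_rot: [[0.907, 0.42, 0.0], [0.42, -0.907, 0.0], [0.0, 0.0, -1.0]]
ft_force: [0.3, -0.9, 0.7]
opening: 0.0001
```

```bash
python3 -m inch '0 0 0.06 0;0 0 0 0'
python3 -m inch '0 0 0.06 0;0 0 0 0'
```

```text
time: 5.17
position: [0.5031, 0.1087, 0.0686]
tcp_rot: [[0.907, 0.42, 0.001], [0.42, -0.907, 0.0], [0.0, 0.0, -1.0]]
ft_force: [0.6, 0.3, 3.5]
opening: -0.0
time: 5.33
position: [0.5032, 0.1087, 0.0663]
tcp_rot: [[0.907, 0.42, 0.001], [0.42, -0.907, 0.0], [0.001, 0.0, -1.0]]
ft_force: [-1.5, 0.4, 6.5]
opening: 0.0002
```

```bash
python3 look.py w3.png key_red_top key_yellow_top
```

```text
5.3333 [0.50318063 0.10868602 0.06634804] [-1.47682107  0.36929182  6.48178904] 0.0001534154593859957
[[0.907, 0.42, 0.001], [0.42, -0.907, 0.0], [0.001, 0.0, -1.0]]
key_red_top 0.66 [257. 237.] mean [0.5103 0.1106 0.0453] mid [0.5077 0.1089 0.0449] hue [  0. 149. 130.] 158 d units [0.18  0.032 0.527]
key_yellow_top 0.64 [132. 216.] mean [0.4995 0.1749 0.0572] mid [0.4981 0.1752 0.0558] hue [ 23. 173. 202.] 1998 d units [ 0.611 -1.542  0.229]
```

View pics/w3.png

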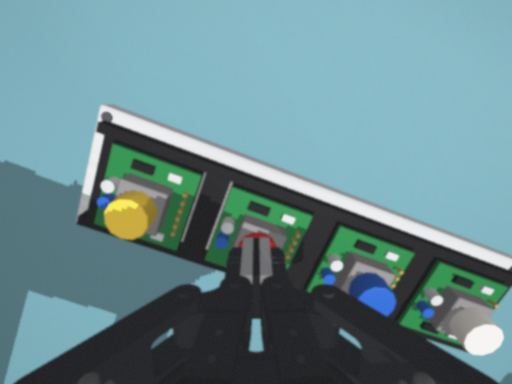

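Red went about 10 mm down at 6.5 N, so it is bottomed. I'll lift, check that it stays down, and shift to yellow.

```bash
python3 -m inch '0 0 -0.3 0;0 0 -0.5 0;0 0 -0.4 0;0.1 -0.26 0 0;0.19 -0.52 0 0;0.19 -0.52 0 0;0.1 -0.26 0 0;0 0 0 0;0 0 0 0;0 0 0 0'
python3 look.py w4.png key_red_top key_yellow_top key_blue_top
```

```text
time: 6.32
position: [0.4975, 0.1746, 0.1139]
tcp_rot: [[0.907, 0.421, -0.001], [0.421, -0.907, -0.001], [-0.001, 0.0, -1.0]]
ft_force: [-0.7, -0.9, -0.3]
opening: -0.0001
6.3167 [0.49748833 0.17457969 0.11386241] [-0.74519757 -0.91788623 -0.2987186 ] -5.2543874741498726e-05
[[0.907, 0.421, -0.001], [0.421, -0.907, -0.001], [-0.001, 0.0, -1.0]]
key_red_top 0.65 [335. 233.] mean [0.5035 0.1091 0.0491] mid [0.5036 0.1089 0.0474] hue [ 69. 141. 132.] 4328 d units [-0.55   1.548  1.62 ]
key_red_top 0.63 [344. 247.] mean [0.5035 0.1089 0.0493] mid [0.5028 0.1081 0.0479] hue [  1. 190. 224.] 758 d units [-0.553  1.553  1.615]
key_yellow_top 0.64 [254. 218.] mean [0.499  0.176  0.0574] mid [0.4983 0.1757 0.0559] hue [ 23. 173. 181.] 956 d units [ 0.05  -0.017  1.412]
key_blue_top 0.77 [428. 278.] mean [0.5079 0.042  0.0572] mid [0.5075 0.0401 0.0559] hue [110. 184. 174.] 1057 d units [-1.158  3.115  1.419]
```

View pics/w4.png

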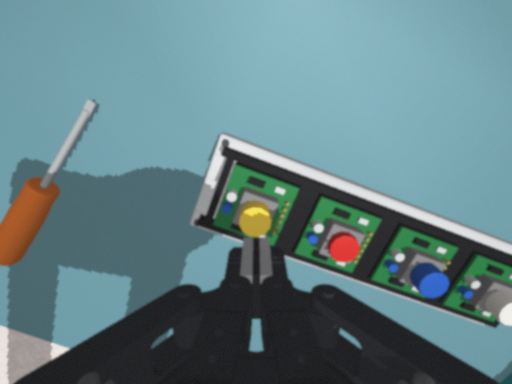

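Red stays 8 mm down (344,247), and the tip is over yellow (254,218). Next is pressing yellow.

```bash
python3 -m inch '0 0 0.3 0;0 0 0.3 0;0 0 0.2 0;0 0 0.1 0;0 0 0.06 0;0 0 0.06 0;0 0 0.06 0;0 0 0.06 0;0 0 0 0;0 0 0 0'
```

```text
time: 7.35
position: [0.4981, 0.1751, 0.0688]
tcp_rot: [[0.907, 0.42, 0.001], [0.42, -0.907, 0.0], [0.001, 0.0, -1.0]]
ft_force: [0.6, 0.7, 0.2]
opening: -0.0003
```

```bash
python3 -m inch '0 0 0.06 0;0 0 0.02 0;0 0 0 0'
```

```text
time: 7.6
position: [0.4983, 0.1752, 0.066]
tcp_rot: [[0.907, 0.42, 0.001], [0.42, -0.907, 0.0], [0.001, 0.0, -1.0]]
ft_force: [-2.6, -0.5, 7.0]
opening: -0.0003
```

```bash
python3 -m inch '0 0 -0.3 0;0 0 -0.5 0;0 0 -0.4 0;-0.1 0.26 0 0;-0.22 0.58 0 0;-0.27 0.73 0 0;-0.28 0.73 0 0;-0.22 0.58 0 0;-0.1 0.26 0 0;0 0 0 0;0 0 0 0;0 0 0 0'
python3 look.py w5.png key_red_top key_yellow_top key_blue_top key_white_top store_top
```

```text
time: 8.6
position: [0.5072, 0.0417, 0.1133]
tcp_rot: [[0.907, 0.42, -0.0], [0.42, -0.907, 0.0], [-0.0, -0.001, -1.0]]
ft_force: [-0.3, -0.5, -1.4]
opening: 0.0002
8.6 [0.50716978 0.04167    0.11327791] [-0.31887694 -0.50667156 -1.35197368] 0.00018535790758132743
[[0.907, 0.42, -0.0], [0.42, -0.907, 0.0], [-0.0, -0.001, -1.0]]
key_red_top 0.58 [163. 183.] mean [0.5036 0.1072 0.0493] mid [0.5028 0.1075 0.0478] hue [  1. 191. 157.] 899 d units [ 0.608 -1.524  1.601]
key_yellow_top 0.67 [ 61. 148.] mean [0.4989 0.1741 0.0491] mid [0.4981 0.1749 0.0479] hue [ 28. 163. 244.] 1092 d units [ 1.205 -3.09   1.607]
key_blue_top 0.98 [257. 221.] mean [0.5085 0.0405 0.0573] mid [0.5075 0.04   0.0558] hue [110. 181. 140.] 920 d units [0.017 0.041 1.399]
key_white_top 0.68 [347. 254.] mean [ 0.5125 -0.0266  0.0573] mid [ 0.5118 -0.0277  0.0561] hue [ 20.   3. 244.] 989 d units [-0.596  1.607  1.399]
store_top 0.42 [510.  44.] mean [ 0.6656 -0.0444  0.0489] mid [ 0.6661 -0.0449  0.0485] hue [ 68. 133.  71.] 71 d units [2.689 3.618 1.607]
```

View pics/w5.png

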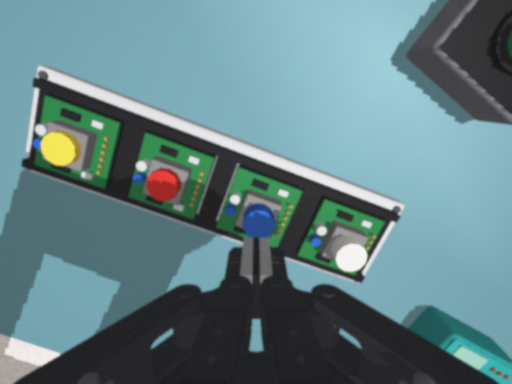

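Red (163,183) and yellow (61,148) are both latched about 8 mm down. White is still up, and the tip is over blue (257,221).

```bash
python3 -m inch '0 0.03 0.3 0;0 0 0.3 0;0 0 0.2 0;0 0 0.1 0;0 0 0.06 0;0 0 0.06 0;0 0 0.06 0;0 0 0.06 0;0 0 0 0'
python3 -m inch '0 0 0.06 0;0 0 0.02 0;0 0 0 0'
```

```text
time: 9.65
position: [0.508, 0.0399, 0.0678]
tcp_rot: [[0.907, 0.42, 0.0], [0.42, -0.907, -0.0], [0.0, 0.0, -1.0]]
ft_force: [-2.9, 0.3, 4.2]
opening: -0.0005
time: 9.9
position: [0.5083, 0.0399, 0.0653]
tcp_rot: [[0.907, 0.42, 0.001], [0.42, -0.907, -0.0], [0.001, 0.0, -1.0]]
ft_force: [-5.1, -0.4, 8.0]
opening: 0.0002
```

```bash
python3 -m inch '0 0 -0.3 0;0 0 -0.5 0;0 0 -0.6 0;0.15 0.2 0 0;0.35 0.48 0 0;0.44 0.61 0 0;0.44 0.61 0 0;0.44 0.61 0 0;0.44 0.61 0 0;0.35 0.48 0 0;0.15 0.2 0 0;0 0 0 0;0 0 0 0;0 0 0 0'
python3 look.py w6.png key_blue_top key_white_top store_top
```

```text
time: 11.07
position: [0.6713, -0.0512, 0.1205]
tcp_rot: [[0.907, 0.42, -0.001], [0.42, -0.907, 0.0], [-0.001, -0.001, -1.0]]
ft_force: [0.4, 0.7, -0.5]
opening: 0.0001
11.0667 [ 0.67133356 -0.05121662  0.12048262] [ 0.36600076  0.74482897 -0.51680063] 5.788565048697185e-05
[[0.907, 0.42, -0.001], [0.42, -0.907, 0.0], [-0.001, -0.001, -1.0]]
key_blue_top 0.69 [ 73. 335.] mean [0.5105 0.0403 0.0489] mid [0.5074 0.04   0.048 ] hue [110.  187.  181.5] 516 d units [-2.685 -3.765  1.793]
store_top 0.83 [261. 217.] mean [ 0.6756 -0.054   0.0615] mid [ 0.6745 -0.0545  0.06  ] hue [ 68. 147. 106.] 1362 d units [0.07  0.109 1.476]
```

View pics/w6.png

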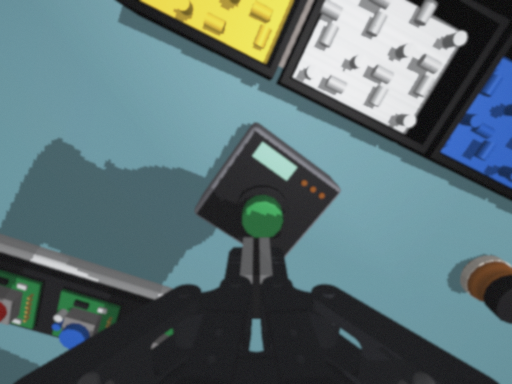

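Blue is down (0.049), and the tip is over the green button on the black-topped tester (261,217). I'll press the button and release it.

```bash
python3 -m inch '0.05 0.09 0.3 0;0 0 0.3 0;0 0 0.2 0;0 0 0.1 0;0 0 0.07 0;0 0 0.07 0;0 0 0.07 0;0 0 0.05 0;0 0 0 0'
```

```text
time: 12.02
position: [0.6753, -0.054, 0.0745]
tcp_rot: [[0.907, 0.42, 0.0], [0.42, -0.907, -0.0], [0.0, 0.0, -1.0]]
ft_force: [-4.5, 0.4, 4.4]
opening: -0.0001
```

```bash
python3 -m inch '0 0 0.06 0;0 0 0.02 0;0 0 0 0;0 0 0 0'
python3 -m inch '0 0 -0.3 0;0 0 -0.6 0;0 0 -1 0;0 0 -1 0;0 0 -1 0;-0.5 -0.5 -0.6 0;-0.5 -0.5 -0.3 0;-0.5 -0.5 0 0;-0.4 -0.4 0 0;0 0 0 0;0 0 0 0;0 0 0 0'
python3 look.py w7.png key_red_top key_yellow_top key_blue_top key_white_top store_top
python3 - <<'E'
from h import *
t=grab_frame("top");save(t,"t2.png")
C=cloud(t)
for n in ["spool","jar","screwdriver","tweezers","dish"]:
    for r in regions_of(t,n)[:2]:
        m=r["region"]&(t["range_z"]>0);print(n,round(r["score"],2),np.round(np.median(C[m],0),4))
E
```

```text
time: 12.35
position: [0.6757, -0.054, 0.0722]
tcp_rot: [[0.907, 0.42, 0.001], [0.42, -0.907, -0.0], [0.001, 0.001, -1.0]]
ft_force: [-5.6, 1.1, 6.7]
opening: 0.0002
time: 13.35
position: [0.575, -0.0172, 0.264]
tcp_rot: [[0.907, 0.42, 0.002], [0.42, -0.907, -0.0], [0.002, 0.001, -1.0]]
ft_force: [0.4, -0.6, 0.2]
opening: 0.0
13.35 [ 0.57498794 -0.01715294  0.26401818] [ 0.39865557 -0.60422745  0.15530497] 3.685225920956408e-05
[[0.907, 0.42, 0.002], [0.42, -0.907, -0.0], [0.002, 0.001, -1.0]]
key_red_top 0.71 [168. 172.] mean [0.5081 0.077  0.024 ] mid [0.5045 0.0736 0.0286] hue [105.  12.  75.] 7032 d units [-0.537 -2.844  5.995]
key_red_top 0.62 [132. 178.] mean [0.5033 0.1068 0.0493] mid [0.5026 0.1073 0.0481] hue [  1. 189. 141.] 321 d units [-0.331 -3.572  5.363]
key_yellow_top 0.6 [ 80. 157.] mean [0.4987 0.1742 0.049 ] mid [0.4976 0.175  0.048 ] hue [ 23. 173. 167.] 355 d units [ 0.271 -5.148  5.369]
key_yellow_top 0.27 [190. 200.] mean [0.508  0.0397 0.0493] mid [0.5072 0.0396 0.0481] hue [110. 180. 127.] 266 d units [-0.931 -1.999  5.364]
key_blue_top 0.63 [189. 198.] mean [0.5079 0.0396 0.0493] mid [0.5071 0.0396 0.0481] hue [110. 180. 127.] 265 d units [-0.933 -2.     5.364]
key_blue_top 0.47 [ 86. 155.] mean [0.4991 0.174  0.0486] mid [0.498  0.1746 0.0474] hue [ 68.  128.5  88. ] 1846 d units [ 0.278 -5.139  5.379]
key_white_top 0.51 [241. 216.] mean [ 0.5126 -0.0276  0.0574] mid [ 0.512  -0.0277  0.0563] hue [ 20.   5. 238.] 285 d units [-1.533 -0.423  5.162]
store_top 0.94 [325.  99.] mean [ 0.6735 -0.0539  0.0614] mid [ 0.6733 -0.0546  0.0605] hue [ 68. 133. 187.] 601 d units [1.841 1.863 5.07 ]
spool 0.54 [0.688  0.2572 0.0377]
jar 0.64 [ 0.5061 -0.026   0.0561]
jar 0.44 [ 0.6798 -0.271   0.0416]
screwdriver 0.7 [0.3978 0.3368 0.0226]
tweezers 0.51 [ 0.4917 -0.3194  0.0026]
dish 0.83 [0.6616 0.3887 0.0106]
```

View pics/w7.png

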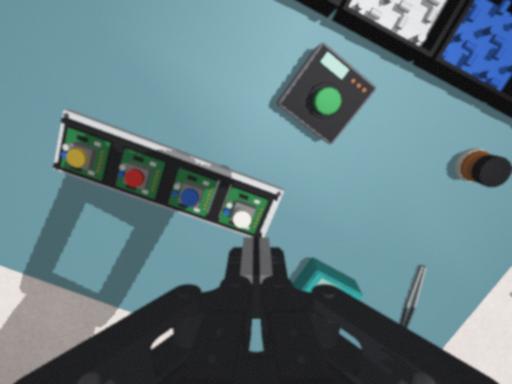

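All good: the three keys are at 0.049, white is at 0.0574 (up), and store is at 0.0614 (back up).

```bash
python3 -c "
from workcell import *
print(sign_off())"
```

```text
the job is handed in; nothing more can be done
None
```

I pressed red, then yellow, then blue with the shut fingertips. I then pressed the green store button on the black-topped tester, let it come back up, and backed off clear before handing in. Hand-in came shortly after 13.4 s of robot time, against the 51 s limit.

**Keys:** the last wrist picture put the red, yellow and blue tops at about 49 mm, so each is latched about 8 mm down. White was still up at 57.4 mm.

**Store button:** it was back up at 61.4 mm. I did not measure its travel while it was down. The force of 6.7 N at the end of the press implies about 8 mm, against the 4 mm needed.

**Forces:** the vertical force read at the end of each press was 6.5 to 8.0 N, well under the 20 N limit. Sideways readings of up to about 5.6 N also appeared during the presses.

**Boards:** I did not measure the boards themselves. The key positions agreed within about 1 mm of the first wrist measurement, and all four boards looked seated.

**Bystanders:** the spool, jar and dish positions agreed within about 2 mm between the first and last top pictures. The tweezers and screwdriver readings differed by about 9 mm. I put that down to network masks that varied between pictures, because the arm never came near either.

**Disagreements:**
- The top camera placed things about 5 mm lower in x than the wrist camera. I worked from the wrist camera, and each press landed where it said.
- The networks also gave a few wrong labels, for example calling the white board "jar" in the last top picture. I checked those against the pictures and ignored them.

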